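# Cooling water on, then heat

## Robot

A 7-joint arm with a two-finger parallel gripper is mounted at the origin on the work surface. World frame = base frame: x ahead of the robot, y to its left, z up, the work surface at z = 0. Lengths are in m, angles in rad, forces in N, time in s.
With the tool pointing down it reaches from about 0.425 to 0.925 m from the base axis. Payload 6.8 kg.
Tool frame: the origin (TCP) lies midway between the tips of the shut fingers; the grasp point (between the pads) lies 19 mm behind it (env.hold_point_z is the distance from the TCP to the grasp point, in m); z points along the fingers, y is the direction in which the jaws open and shut (so a half turn about z gives the same grasp; the last joint's range is limited). The gripper opens to 85 mm and grips with 20 to 120 N. Pads are 22 mm wide; open, the fingers measure 114 mm over their backs; the gripper's body (76 mm by 85 mm) begins 54 mm behind the grasp point. The pads swing forward as they close: fully open they stand 13 mm farther back than shut.
Start: joints at [1.06, 0.477, 0.022, 1.555, -0.011, 1.109, -0.083], TCP at [0.265, -0.621, 0.231] pointing down, gripper open.
Joint ranges: [-2.96, 2.96], [-0.34, 2.1], [-1.41, 1.46], [0.24, 2.44], [-1.37, 4.51], [0.17, 1.92], [-2.96, 2.96]. Speed limits (rad/s): [2.39, 2.39, 3.14, 3.14, 3.14, 3.14, 3.14].

## Interface

Orientations are given as a unit quaternion [w, x, y, z].
In Python, from bench import telemetry, viewer, env gives the robot as it stands.
- The arm moves only by the tool jog_arm, never from a script. Its arguments are lists of equal length, an entry for each row: "twist": the turn, a rotation vector about the tool's x, y, z in degrees, a list of three; "offset": the shift along the tool's x, y, z in cm, a list of three; "fingers": the opening, from -1 (shut) to 1 (fully open), so that 0 is half open. A call has 1 to 5 rows; each row shifts and turns the pose as measured when the row begins, along the tool's axes as they then stand; what a row does not reach is not made up. A row lasts 1/8 s, in which the tool goes at most 62.5 mm and 10.7 degrees, less where a joint would pass 70% of its speed; a pose out of reach is approached as far as the arm can. A call with a gripper value outside its range is refused whole. The fingers move at their own pace and stop on an object; the grip force is fixed at half the most. Time passes only in rows, so rows that do not move let the fingers close. It gives the time, the measured TCP pose, the force and the opening at its end, in the units of the state.
- telemetry.read_state(): the state, without advancing time (a new reading comes with each control period).
- viewer.snapshot(name): name is "scene" or "top"; returns the picture (384x512x3 uint8, red, green, blue); there is no depth.
- viewer.camera_params(name): a dict with "fov_y" (degrees; the focal length in pixels is half the picture's height over the tangent of half this angle, whatever the lens; pixels are square), "cx", "cy" (the principal point, pixels), "R" (3x3) and "t" (3): a world point X has camera coordinates R X + t. Camera axes: x right, y down, z forward; pixel columns grow to the right and rows downward; lengths in m; the calibration is good to about 2 mm. A picture is of the moment at which its call begins. camera_params takes no time and is no camera call.
- env.finish_job(): hands the job in, once; it reports no verdict.
The state is a dict: "clock": time; "joint_pos": joint angles; "dq": joint speeds; "joint_torque": joint torques, N m; "position": TCP position; "ee_rot": TCP orientation; "ft_force": force on the tool from outside, world axes, zero at the start; "wrist_torque": the same for the moment, N m; "grip_width": finger opening in m.
Only numpy, scipy, OpenCV 4.12 (cv2) and the standard library are available. Lean on these libraries where they do the work, as an engineer would, in place of code of your own. Each camera call takes 0.05 s, during which the arm holds its last target.

## Task

Get the still ready to heat: open the cooling-water valve by exactly one turn, pushing its hand wheel round counter-clockwise (seen from above) by the upright handle until the handle is back where it began, and only then press the heater's push button fully in and let it go. Push with the fingertips only, from the side of the handle: do not take the handle between the fingers, and leave everything else on the bench where it stands.

Things in the scene. Friction and masses are not known exactly. Their poses are not given: they have to be found in the camera images.
- wheel (a joint): turning angle (rad) of the valve's hand wheel about its upright axis; grows counter-clockwise seen from above, one whole turn = 6.283. Starts anywhere from -2.5 to 2.5; more than a turn is free from there on. The wheel is stiff: about 4 N at the handle moves it, and it stays where it is left
- handle (a point): centre of the wheel's upright black handle, a round peg 20 mm in diameter standing on the rim at the end of one spoke, 60 mm from the wheel's axis; this point lies 31 mm above the centre plane of the rim; the peg reaches from 6 mm above that plane, where it stands on a 26 mm wide boss, to 25 mm above this point. It turns with the wheel but does not spin by itself
- hub (a point): centre of the hand wheel on its axis, 114 mm above the bench: a grey flat-lying wheel, rim 60 mm in radius to the centre of its 14 mm thick bar, three spokes; nothing but the handle stands higher than 13 mm above this point. The wheel sits on a brass valve bolted to the bench by a plate 100 x 100 mm, with a nozzle 66 mm out to one side below the wheel
- button (a joint): travel (m) of the push button, 0 when out, 0.006 when fully pressed; it springs back
- button_top (a point): centre of the top of the round steel push button, 28 mm in diameter, in a grey housing on top of the heater's control box; pressed straight down, 6 mm of travel, 5 N to push it home. The box is fixed, 150 x 110 mm, 53 mm high, with a black top; the button is at the end of the box nearest the robot; a black dial with a white pointer (36 mm across, 14 mm high), not to be used, lies about 80 mm from the button, on the same box
- flask: bystander: round glass flask, 106 tall, 68 across, standing in a black rubber ring 80 across (mm), loose; origin under its middle, on the bench
- jar: bystander: small screw-cap jar, 40 across, 50 tall (mm), loose; origin under its middle, on the bench
- beaker: bystander: glass beaker, 68 across, 85 tall (mm), loose; origin under its middle, on the bench
- amber: bystander: brown glass bottle, 64 across, 140 tall (mm), loose; origin under its middle, on the bench
- white: bystander: white plastic bottle, 60 across, 150 tall (mm), loose; origin under its middle, on the bench
- spatula: bystander: steel spoon spatula lying flat, 170 long (mm), loose; origin at its middle, on the bench
- dish: bystander: white ceramic dish, 90 across, 20 tall (mm), loose; origin under its middle, on the bench
There are look-alikes about, which are no part of the job. Leave any blue, orange or turquoise look-alike of the part that bears wheel alone.

How it is judged:
By the outcome, as a careful person would: the job done as asked, in the order asked, and still so for the second after the job is handed in, with the robot touching nothing.
It also fails if it takes over 59 s, if anything falls off the work surface, if the arm or the gripper's body presses on something with over 40 N, if the wrist force passes 120 N, or if a joint passes its speed limit or range.

## Working session

There is one attempt and no reset: what is moved stays moved. The work goes in short steps, Python scripts to look and compute and a tool call to move; the robot and the scene stay as the last step left them, time stands still between calls to the robot, and variables do not carry over. Pictures are saved under pics/ and viewed, and the job is handed in when it is done.

Besides the shell and the picture viewer there is one more tool, called after ">>>" as name(argument=value, ...) on one line, values as JSON. jog_arm: Moves the arm, as the interface text tells. Its arguments: {"type":"object","properties":{"twist":{"type":"array"},"offset":{"type":"array"},"fingers":{"type":"array"}},"required":["twist","offset","fingers"]}

```bash
ls; mkdir -p pics
python3 - <<'E'
from bench import telemetry, viewer, env
import cv2,json
for n in ("scene","top"):
    im=viewer.snapshot(n); cv2.imwrite(f"pics/{n}0.png",im[:,:,::-1])
    p=viewer.camera_params(n); print(n,{k:(v.tolist() if hasattr(v,'tolist') else v) for k,v in p.items()})
print(telemetry.read_state())
E
```

```text
pics
scene {'fov_y': 42.540734942213795, 'cx': 253.16194414658406, 'cy': 196.46173355493227, 'R': [[-0.04059502414994991, 0.9991630156082288, 0.005031128594528926], [0.6603781255811558, 0.030608586768887253, -0.7503091667239115], [-0.7498351653984918, -0.027136371472273227, -0.6610679557164564]], 't': [0.035095267703862704, -0.21700300434323486, 1.7869517521279867]}
top {'fov_y': 45.04554250077749, 'cx': 252.54966987908796, 'cy': 197.56940920376206, 'R': [[-0.09391559186610929, -0.9955568291665462, -0.006816267621695137], [-0.9705791673061236, 0.09307973104191411, -0.22206360273695608], [0.22171139257104064, -0.014239507330561214, -0.9750083562899309]], 't': [0.030400915671318966, 0.5112207615803589, 1.4746362042073236]}
{'clock': 0.1, 'joint_pos': array([ 1.0598767 ,  0.47774436,  0.02237114,  1.55629189, -0.01151802,
        1.10930539, -0.08311017]), 'dq': array([ 0.00109497, -0.00151489,  0.00058356, -0.00204299, -0.00054895,
        0.00234333,  0.00036513]), 'joint_torque': array([ 5.15262174e-03, -5.97756529e+01,  1.61443133e+00, -2.81953561e+01,
        1.29472141e-02,  4.99814720e-03,  4.54316009e-06]), 'position': array([ 0.26439197, -0.62051558,  0.23043106]), 'ee_rot': array([-7.80391605e-04,  9.79787482e-01,  2.00039580e-01, -2.17968713e-04]), 'ft_force': array([ 1.47854214, -0.07520312,  0.22424393]), 'wrist_torque': array([-0.00182017,  0.03573592,  0.02170853]), 'grip_width': 0.08528177275447432}
```

View pics/scene0.png

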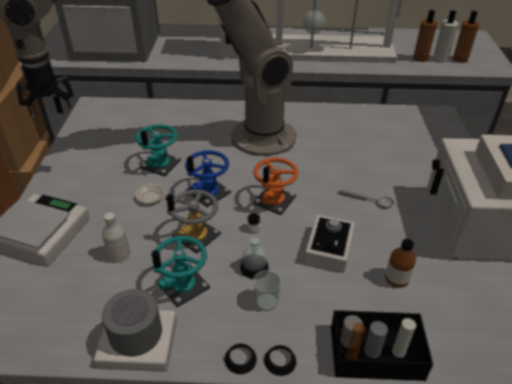

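View pics/top0.png

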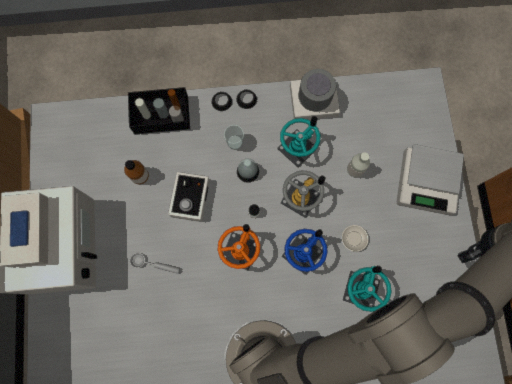

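```bash
cat > h.py <<'E'
import numpy as np,cv2
from bench import viewer
def cam(n):
    p=viewer.camera_params(n); f=192/np.tan(np.radians(p['fov_y']/2))
    return f,p['cx'],p['cy'],np.array(p['R']),np.array(p['t'])
def proj(n,X):
    f,cx,cy,R,t=cam(n); c=R@np.array(X)+t; return np.array([cx+f*c[0]/c[2],cy+f*c[1]/c[2]])
def onz(n,uv,z):
    f,cx,cy,R,t=cam(n); d=R.T@np.array([(uv[0]-cx)/f,(uv[1]-cy)/f,1]); o=-R.T@t
    return o+d*(z-o[2])/d[2]
E
python3 - <<'E'
import cv2
from h import *
t=cv2.imread('pics/top0.png');s=cv2.imread('pics/scene0.png')
a=cv2.resize(t[150:230,160:360],None,fx=4,fy=4,interpolation=cv2.INTER_CUBIC)
cv2.imwrite('pics/ctop.png',a)
b=cv2.resize(s[170:290,130:370],None,fx=3.3,fy=3.3,interpolation=cv2.INTER_CUBIC)
cv2.imwrite('pics/cscene.png',b)
for n,l in (('top',[((303,190),.114),((321,181),.145),((186,204),.06)]),('scene',[((193,208),.114),((170,207),.145),((334,226),.06)])):
    for uv,z in l: print(n,uv,onz(n,uv,z))
E
```

```text
top (303, 190) [ 0.50827648 -0.1800376   0.114     ]
top (321, 181) [ 0.52450943 -0.23568923  0.145     ]
top (186, 204) [0.51055147 0.20234366 0.06      ]
scene (193, 208) [ 0.51351397 -0.17737066  0.114     ]
scene (170, 207) [ 0.54573897 -0.23106491  0.145     ]
scene (334, 226) [0.51036712 0.20823019 0.06      ]
```

View pics/ctop.png

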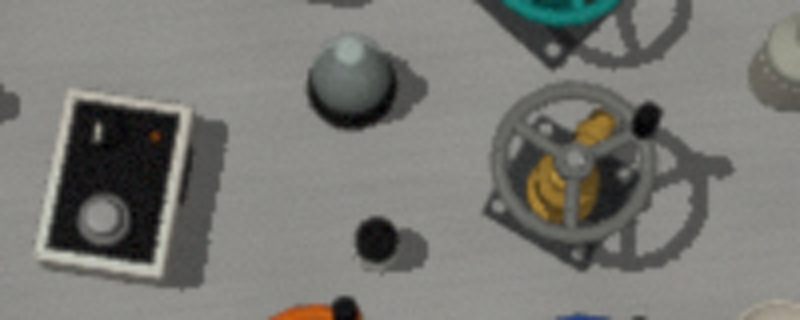

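View pics/cscene.png

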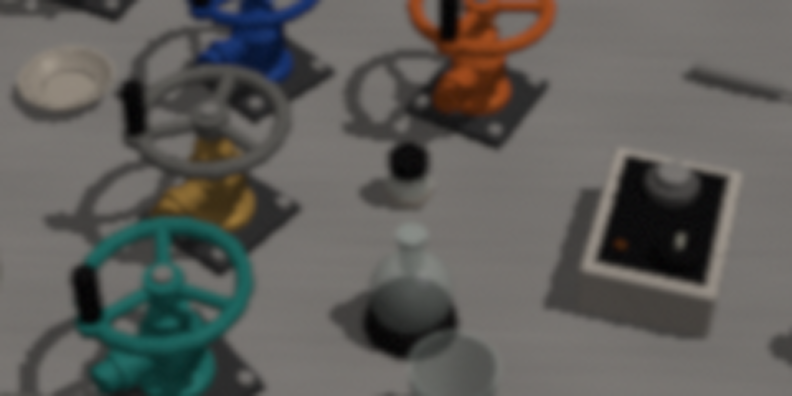

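```bash
cat > fit.py <<'E'
from h import *
from scipy.optimize import least_squares
H=.114
def fit(top_h,top_p,sc_h,sc_p):
    def P(v):
        hub=[v[0],v[1],H]; pk=[v[0]+.06*np.cos(v[2]),v[1]+.06*np.sin(v[2]),H+.031]
        return np.r_[proj('top',hub)-top_h,proj('top',pk)-top_p,proj('scene',hub)-sc_h,proj('scene',pk)-sc_p]
    r=least_squares(P,[.51,-.18,-1.2]); return r.x,r.fun
def overlay(v,bt,name,src=('pics/top0.png','pics/scene0.png')):
    out=[]
    for n,f,(x0,y0,x1,y1) in zip(('top','scene'),src,((160,150,360,230),(130,150,370,290))):
        k=4 if n=='top' else 3.3
        im=cv2.resize(cv2.imread(f)[y0:y1,x0:x1],None,fx=k,fy=k,interpolation=cv2.INTER_CUBIC)
        def d(X,c):
            q=(proj(n,X)-[x0,y0]+.5)*k-.5; cv2.circle(im,tuple(int(round(a)) for a in q),1,c,-1)
        for r in (.053,.067):
            for a in np.linspace(0,6.28,60): d([v[0]+r*np.cos(a),v[1]+r*np.sin(a),H],(0,0,255))
        hx=v[:2]+.06*np.array([np.cos(v[2]),np.sin(v[2])])
        for z in (.006,.056):
            for a in np.linspace(0,6.28,20): d([hx[0]+.01*np.cos(a),hx[1]+.01*np.sin(a),H+z],(0,255,0))
        if bt is not None:
            for a in np.linspace(0,6.28,30): d([bt[0]+.014*np.cos(a),bt[1]+.014*np.sin(a),bt[2]],(255,255,0))
        out.append(im)
    w=max(o.shape[1] for o in out); out=[cv2.copyMakeBorder(o,0,0,0,w-o.shape[1],cv2.BORDER_CONSTANT) for o in out]
    o=np.vstack(out); s=min(800/o.shape[1],600/o.shape[0],1); cv2.imwrite(name,cv2.resize(o,None,fx=s,fy=s))
E
python3 - <<'E'
from fit import *
v,r=fit((303.4,190.0),(321.4,179.7),(193.1,206.2),(170,202.8)); print(v,r.round(2))
def B(x): return np.r_[proj('top',x)-(185.4,204.0),proj('scene',x)-(334.0,223.5)]
r=least_squares(B,[.51,.2,.06]); print(r.x,r.fun)
overlay(v,r.x,'pics/ov.png')
E
```

```text
[ 0.50725877 -0.17935066 -1.20524092] [-0.58  0.33 -0.67  0.02 -0.52  0.21 -0.55 -0.22]
[0.50908755 0.20568744 0.06815745] [-0.75527855  0.01105627 -0.63075196  0.0306216 ]
```

View pics/ov.png

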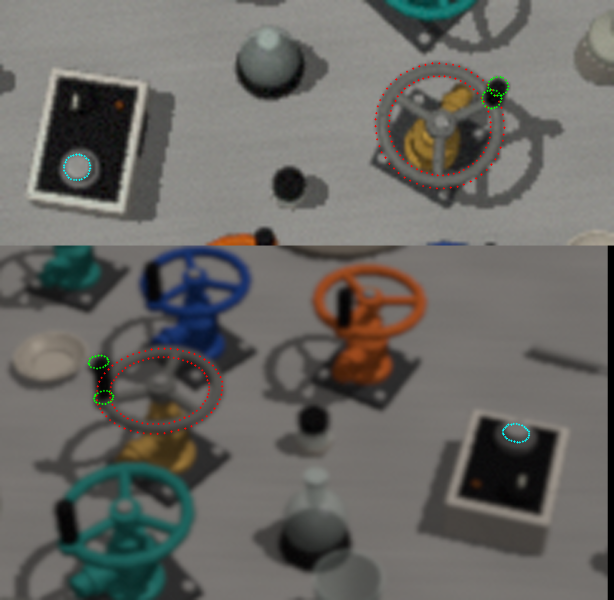

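```bash
cat > plan.py <<'E'
from h import *
from scipy.spatial.transform import Rotation as Ro
from bench import telemetry
HUB=np.array([.5073,-.1794]); 
def cur():
    s=telemetry.read_state(); q=s['ee_rot']; return np.array(s['position']),Ro.from_quat([q[1],q[2],q[3],q[0]]),s
def Rd(psi): # tool y azimuth psi (deg), z down
    a=np.radians(psi); y=[np.cos(a),np.sin(a),0]; z=[0,0,-1]; x=np.cross(y,z); return Ro.from_matrix(np.c_[x,y,z])
def rows(targets):
    p,R,s=cur(); print('t',round(s['clock'],2),'pos',p.round(4),'psi',round(float(np.degrees(np.arctan2(*R.as_matrix()[[1,0],1]))),1),'F',s['ft_force'].round(1),'q',s['joint_pos'].round(2))
    T=[];O=[]
    for xyz,psi in targets:
        R2=Rd(psi); O.append((R.inv().apply(np.array(xyz)-p)*100).round(2).tolist()); T.append(np.degrees((R.inv()*R2).as_rotvec()).round(1).tolist()); p,R=np.array(xyz),R2
    print('twist',T);print('offset',O)
def at(az,d,z=.135,r=.06,side=0): # tool behind peg at azimuth az (deg); side=180 for 2nd stroke
    a=np.radians(az); rad=np.array([np.cos(a),np.sin(a)]); tan=np.array([-rad[1],rad[0]])
    psi=az-side
    return (*(HUB+r*rad-d*tan),z),psi
E
python3 - <<'E'
from plan import *
p0,R,s=cur()
tg,psi=at(-69.1,.042,.235)
p1=np.array(tg)
rows([(p0+(p1-p0)*k/10,psi) for k in range(1,11)])
print(p1)
for n,uv,z in (('top',(319,233),.145),('top',(305,250),.114),('top',(316,122),.145),('top',(300,138),.114),('top',(363,157),.14)): print(uv,onz(n,uv,z).round(3))
E
```

```text
t 0.1 pos [ 0.2644 -0.6205  0.2304] psi -66.9 F [ 1.5 -0.1  0.2] q [ 1.06  0.48  0.02  1.56 -0.01  1.11 -0.08]
twist [[-0.1, 0.0, 2.2], [0.0, 0.0, 0.0], [0.0, 0.0, 0.0], [0.0, 0.0, 0.0], [0.0, 0.0, 0.0], [0.0, 0.0, 0.0], [0.0, 0.0, 0.0], [0.0, 0.0, 0.0], [0.0, 0.0, 0.0], [0.0, 0.0, 0.0]]
offset [[3.52, -2.52, -0.04], [3.42, -2.65, -0.05], [3.42, -2.65, -0.05], [3.42, -2.65, -0.05], [3.42, -2.65, -0.05], [3.42, -2.65, -0.05], [3.42, -2.65, -0.05], [3.42, -2.65, -0.05], [3.42, -2.65, -0.05], [3.42, -2.65, -0.05]]
[ 0.48946769 -0.25043526  0.235     ]
(319, 233) [ 0.362 -0.209  0.145]
(305, 250) [ 0.317 -0.164  0.114]
(316, 122) [ 0.722 -0.245  0.145]
(300, 138) [ 0.684 -0.191  0.114]
(363, 157) [ 0.591 -0.38   0.14 ]
```

>>> jog_arm(twist=[[0,0,2.2],[0,0,0],[0,0,0],[0,0,0],[0,0,0]], offset=[[3.5,-2.5,0],[3.4,-2.7,0],[3.4,-2.7,0],[3.4,-2.7,0],[3.4,-2.7,0]], fingers=[-1,-1,-1,-1,-1])

```text
clock: 0.72
position: [0.3747, -0.4318, 0.2276]
ee_rot: [-0.002, 0.984, 0.177, -0.002]
ft_force: [0.6, 0.6, -0.2]
grip_width: -0.0002
```

>>> jog_arm(twist=[[0,0,0],[0,0,0],[0,0,0],[0,0,0],[0,0,0]], offset=[[3.4,-2.7,0],[3.4,-2.7,0],[3.4,-2.7,0],[3.4,-2.7,0],[2.0,-1.5,0]], fingers=[-1,-1,-1,-1,-1])

```text
clock: 1.35
position: [0.4806, -0.2536, 0.2263]
ee_rot: [-0.003, 0.984, 0.178, -0.003]
ft_force: [-0.0, -0.5, 0.5]
grip_width: -0.0001
```

Run:
```python
from plan import *
tg,psi=at(-69.1,.042,.235)
rows([(tg,psi)]); print(cur()[2]['grip_width'])
```

```text
t 1.35 pos [ 0.4806 -0.2536  0.2263] psi -69.5 F [-0.  -0.5  0.5] q [ 0.49  0.28 -0.15  1.86  0.04  1.01 -0.88]
twist [[-0.4, 0.3, -0.4]]
offset [[0.94, 0.01, -0.88]]
-0.00011746578533509059
```

>>> jog_arm(twist=[[-0.4,0.3,-0.4],[0,0,0],[0,0,0],[0,0,0]], offset=[[0.9,0,2.0],[0,0,4.0],[0,0,3.1],[0,0,0]], fingers=[-1,-1,-1,-1])

```text
clock: 1.85
position: [0.4908, -0.2465, 0.1328]
ee_rot: [-0.001, 0.983, 0.185, 0.001]
ft_force: [1.0, 0.4, 1.1]
grip_width: -0.0002
```

Run:
```python
from plan import *
for n in ("scene","top"):
    cv2.imwrite(f"pics/{n}1.png",viewer.snapshot(n)[:,:,::-1])
rows([at(-69.1,.042),at(-69.1,.030),at(-69.1,.022),at(-61,.02),at(-53,.02)])
a=cv2.imread('pics/scene1.png')[150:260,100:260];b=cv2.imread('pics/top1.png')[140:250,240:400]
cv2.imwrite('pics/c1.png',cv2.resize(np.hstack([a,b]),None,fx=2.5,fy=2.5,interpolation=cv2.INTER_CUBIC))
```

```text
t 1.95 pos [ 0.4927 -0.2474  0.1354] psi -68.7 F [0.4 0.1 0.1] q [ 0.47  0.39 -0.15  1.94  0.08  0.81 -0.92]
twist [[0.1, -0.3, 0.4], [0.0, 0.0, 0.0], [0.0, 0.0, 0.0], [0.0, 0.0, -8.1], [0.0, 0.0, -8.0]]
offset [[-0.41, 0.16, 0.04], [1.2, 0.0, 0.0], [0.8, -0.0, 0.0], [1.07, 0.22, 0.0], [0.85, 0.22, 0.0]]
```

View pics/c1.png

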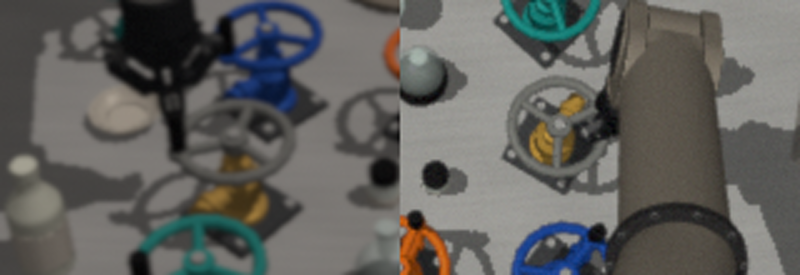

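>>> jog_arm(twist=[[0,0,0],[0,0,0]], offset=[[1.0,0.2,0],[0.4,0,0]], fingers=[-1,-1])

```text
clock: 2.2
position: [0.5088, -0.245, 0.1383]
ee_rot: [0.002, 0.983, 0.184, 0.005]
ft_force: [0.5, 0.5, 0.2]
grip_width: 0.0001
```

Run:
```python
from plan import *
rows([at(-69.1,.021),at(-61,.021),at(-53,.021),at(-45,.021),at(-37,.021)])
```

```text
t 2.2 pos [ 0.5088 -0.245   0.1383] psi -68.8 F [0.5 0.5 0.2] q [ 0.46  0.41 -0.15  1.91  0.08  0.82 -0.93]
twist [[0.3, -0.5, 0.3], [0.0, 0.0, -8.1], [0.0, 0.0, -8.0], [0.0, 0.0, -8.0], [0.0, 0.0, -8.0]]
offset [[0.1, -0.19, 0.33], [0.87, 0.24, 0.0], [0.86, 0.23, 0.0], [0.86, 0.23, 0.0], [0.86, 0.23, 0.0]]
```

>>> jog_arm(twist=[[0.3,-0.5,0],[0,0,-8],[0,0,-8]], offset=[[0.2,-0.2,0.3],[0.87,0.24,0],[0.87,0.24,0]], fingers=[-1,-1,-1])

```text
clock: 2.58
position: [0.5253, -0.2411, 0.1359]
ee_rot: [0.0, 0.947, 0.322, -0.004]
ft_force: [-4.2, -1.7, 3.0]
grip_width: 0.0001
```

Run:
```python
from plan import *
rows([at(-53,.021),at(-45,.021),at(-37,.021)])
```

```text
t 2.58 pos [ 0.5253 -0.2411  0.1359] psi -52.5 F [-4.2 -1.7  3. ] q [ 0.48  0.44 -0.21  1.86  0.12  0.86 -0.7 ]
twist [[-0.1, 0.4, 0.5], [0.0, 0.0, -8.0], [0.0, 0.0, -8.0]]
offset [[0.18, -0.01, 0.09], [0.86, 0.23, 0.0], [0.86, 0.23, 0.0]]
```

>>> jog_arm(twist=[[0,0.3,-8],[0,0,-8],[0,0,-8],[0,0,-8],[0,0,-8]], offset=[[1.05,0.25,0.1],[0.95,0.24,0],[0.95,0.24,0],[0.95,0.24,0],[0.95,0.24,0]], fingers=[-1,-1,-1,-1,-1])

```text
clock: 3.2
position: [0.5603, -0.2166, 0.135]
ee_rot: [-0.0, 0.775, 0.632, -0.006]
ft_force: [-1.1, -4.5, -0.3]
grip_width: 0.0002
```

```bash
cat > lag.py <<'E'
from plan import *
def lag(side=0,d=.021):
    p,R,s=cur(); v=p[:2]-HUB; c=np.degrees(np.arctan2(v[1],v[0])); 
    # tool face plane contact: peg azimuth implied: n=pushing dir, face at p+n*(d-.01); peg centre satisfies n.(peg-p)=d
    M=R.as_matrix(); n=M[:2,0]*(1 if side==0 else -1); n/=np.linalg.norm(n)
    k=(d+n@v)/.06; a=np.degrees(np.arctan2(n[1],n[0])); 
    az=[a+np.degrees(np.arccos(k)),a-np.degrees(np.arccos(k))] if abs(k)<=1 else None
    print('tool az',c.round(1),'r',np.linalg.norm(v).round(4),'peg az implied',az)
E
python3 - <<'E'
from lag import *
lag()
cv2.imwrite('pics/s2.png',np.hstack([viewer.snapshot(n)[140:260,110:370,::-1] for n in ('scene','top')]))
rows([at(-13,.021),at(-5,.021),at(3,.021)])
E
```

```text
tool az -35.0 r 0.0648 peg az implied [np.float64(173.0405045976144), np.float64(-16.12778909445433)]
t 3.3 pos [ 0.561 -0.215  0.135] psi -11.7 F [ 1.2 -0.9  0.7] q [ 0.54  0.49 -0.37  1.8   0.23  0.9  -0.14]
twist [[-0.4, 0.4, 1.3], [0.0, 0.0, -8.0], [0.0, 0.0, -8.0]]
offset [[0.17, -0.03, 0.0], [0.86, 0.23, 0.0], [0.86, 0.23, 0.0]]
```

View pics/s2.png

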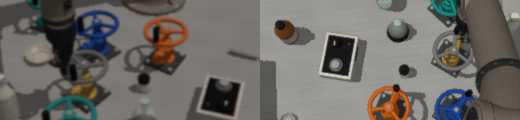

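Contact is holding and the wheel is following. Continuing the first stroke.

>>> jog_arm(twist=[[-0.4,0.4,-7],[0,0,-8],[0,0,-8],[0,0,-8],[0,0,-8]], offset=[[1.05,0.2,0],[0.93,0.23,0],[0.93,0.23,0],[0.93,0.23,0],[0.93,0.23,0]], fingers=[-1,-1,-1,-1,-1])

```text
clock: 3.92
position: [0.5721, -0.1752, 0.1352]
ee_rot: [0.004, 0.522, 0.853, -0.002]
ft_force: [3.7, -3.4, -3.2]
grip_width: 0.0007
```

Run:
```python
from lag import *
lag()
rows([at(27,.021),at(35,.021),at(43,.021)])
```

```text
tool az 3.7 r 0.0649 peg az implied [np.float64(211.71337831946806), np.float64(22.519009204404895)]
t 3.92 pos [ 0.5721 -0.1752  0.1352] psi 27.1 F [ 3.7 -3.4 -3.2] q [ 0.59  0.51 -0.53  1.81  0.33  0.9   0.38]
twist [[0.1, 0.5, 0.1], [0.0, 0.0, -8.0], [0.0, 0.0, -8.0]]
offset [[0.47, 0.04, 0.01], [0.86, 0.23, 0.0], [0.86, 0.23, 0.0]]
```

>>> jog_arm(twist=[[0,0.4,-7],[0,0,-8],[0,0,-8],[0,0,-8],[0,0,-8]], offset=[[1.2,0.25,0],[0.98,0.23,0],[0.98,0.23,0],[0.98,0.23,0],[0.98,0.23,0]], fingers=[-1,-1,-1,-1,-1])

```text
clock: 4.55
position: [0.5519, -0.1329, 0.1353]
ee_rot: [0.007, 0.206, 0.979, -0.001]
ft_force: [4.1, -2.6, -4.0]
grip_width: 0.0002
```

Run:
```python
from lag import *
lag()
rows([at(67,.021),at(75,.021),at(83,.021)])
```

```text
tool az 46.2 r 0.0644 peg az implied [np.float64(247.23124700915463), np.float64(65.20968387853493)]
t 4.55 pos [ 0.5519 -0.1329  0.1353] psi 66.2 F [ 4.1 -2.6 -4. ] q [ 0.67  0.5  -0.71  1.88  0.42  0.9   0.92]
twist [[0.1, 0.8, -0.8], [0.0, 0.0, -8.0], [0.0, 0.0, -8.0]]
offset [[0.19, -0.02, 0.03], [0.86, 0.23, 0.0], [0.86, 0.23, 0.0]]
```

>>> jog_arm(twist=[[0,0.7,-8.5],[0,0,-8],[0,0,-8],[0,0,-8],[0,0,-8]], offset=[[1.0,0.22,0],[0.95,0.23,0],[0.95,0.23,0],[0.95,0.23,0],[0.95,0.23,0]], fingers=[-1,-1,-1,-1,-1])

```text
clock: 5.18
position: [0.512, -0.1146, 0.1361]
ee_rot: [0.008, -0.149, 0.989, 0.0]
ft_force: [4.2, -0.2, -3.3]
grip_width: 0.0001
```

Run:
```python
from lag import *
lag()
for n in ("scene","top"):
    cv2.imwrite(f"pics/{n}3.png",viewer.snapshot(n)[:,:,::-1])
a=cv2.imread('pics/scene3.png')[150:260,120:280];b=cv2.imread('pics/top3.png')[140:250,240:400]
cv2.imwrite('pics/c3.png',cv2.resize(np.hstack([a,b]),None,fx=2.5,fy=2.5,interpolation=cv2.INTER_CUBIC))
rows([at(107,.021),at(115,.021),at(123,.021)])
```

```text
tool az 85.8 r 0.065 peg az implied [np.float64(-70.43646712652242), np.float64(-255.36482060319702)]
t 5.28 pos [ 0.5109 -0.1149  0.136 ] psi 106.9 F [0.2 0.9 0.3] q [ 0.82  0.49 -0.9   1.97  0.49  0.9   1.53]
twist [[-0.1, 0.8, -0.1], [0.0, 0.0, -8.0], [0.0, 0.0, -8.0]]
offset [[0.13, -0.07, 0.1], [0.86, 0.23, 0.0], [0.86, 0.23, 0.0]]
```

View pics/c3.png

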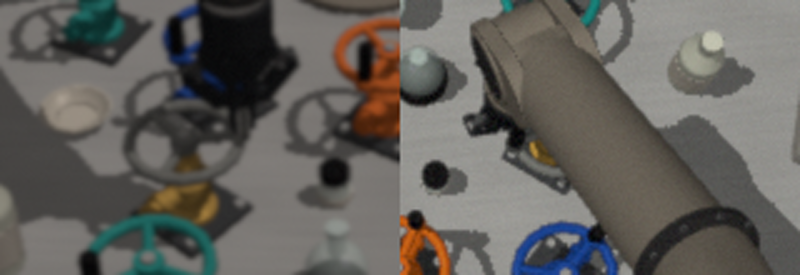

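>>> jog_arm(twist=[[0,0.6,-8],[0,0,-8],[0,0,0],[0,0,0]], offset=[[1.0,0.2,0],[0.95,0.23,0],[-1.5,0,0],[-1.5,0,0]], fingers=[-1,-1,-1,-1])

```text
clock: 5.78
position: [0.5196, -0.0999, 0.1365]
ee_rot: [0.003, -0.276, 0.961, -0.0]
ft_force: [0.3, 0.1, 0.1]
grip_width: 0.0003
```

Run:
```python
from lag import *
lag()
rows([at(121,.045)])
```

```text
tool az 81.2 r 0.0804 peg az implied [np.float64(-26.174349617113535), np.float64(-269.70638715405596)]
t 5.78 pos [ 0.5196 -0.0999  0.1365] psi 122.1 F [0.3 0.1 0.1] q [ 0.82  0.53 -0.96  1.95  0.54  0.94  1.73]
twist [[-0.1, 0.3, 1.1]]
offset [[0.65, -0.17, 0.15]]
```

>>> jog_arm(twist=[[0,0,10.5],[0,0,10.5],[0,0,10.5],[0,0,10.5],[0,0,10.5]], offset=[[0,0,0],[0,0,0],[0,0,0],[0,0,0],[0,0,0]], fingers=[-1,-1,-1,-1,-1])

```text
clock: 6.4
position: [0.5268, -0.0933, 0.1371]
ee_rot: [0.003, 0.19, 0.982, 0.003]
ft_force: [-0.1, 0.3, 0.7]
grip_width: -0.0003
```

>>> jog_arm(twist=[[0,0,10.5],[0,0,10.5],[0,0,10.5],[0,0,10.5],[0,0,10.5]], offset=[[0,0,0],[0,0,0],[0,0,0],[0,0,0],[0,0,0]], fingers=[-1,-1,-1,-1,-1])

```text
clock: 7.02
position: [0.5333, -0.0869, 0.138]
ee_rot: [0.002, 0.613, 0.79, 0.005]
ft_force: [-1.2, 0.6, -0.0]
grip_width: 0.0002
```

>>> jog_arm(twist=[[0,0,10.5],[0,0,10.5],[0,0,10.5],[0,0,10.5],[0,0,10.5]], offset=[[0,0,0],[0,0,0],[0,0,0],[0,0,0],[0,0,0]], fingers=[-1,-1,-1,-1,-1])

```text
clock: 7.65
position: [0.5398, -0.08, 0.1389]
ee_rot: [-0.001, 0.904, 0.428, 0.007]
ft_force: [-0.3, 0.2, -0.1]
grip_width: -0.0002
```

Run:
```python
from lag import *
rows([at(121,.035,side=180)])
for n in ("scene","top"):
    cv2.imwrite(f"pics/{n}4.png",viewer.snapshot(n)[:,:,::-1])
a=cv2.imread('pics/scene4.png')[150:260,120:280];b=cv2.imread('pics/top4.png')[140:250,240:400]
cv2.imwrite('pics/c4.png',cv2.resize(np.hstack([a,b]),None,fx=2.5,fy=2.5,interpolation=cv2.INTER_CUBIC))
```

```text
t 7.65 pos [ 0.5398 -0.08    0.1389] psi -39.3 F [-0.3  0.2 -0.1] q [ 0.3   0.39 -0.32  1.94  0.16  0.82 -0.79]
twist [[0.1, -0.8, 19.7]]
offset [[-4.44, -0.69, 0.33]]
```

View pics/c4.png

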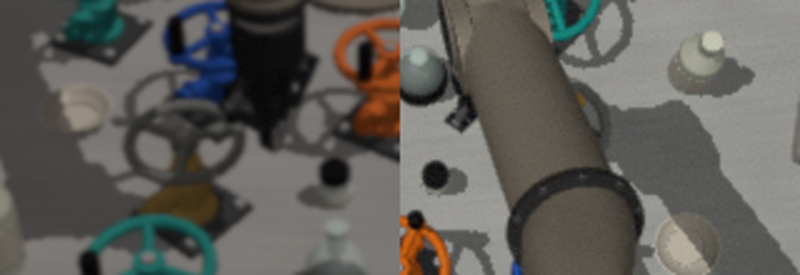

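>>> jog_arm(twist=[[0,-0.8,9.8],[0,0,9.8],[0,0,0]], offset=[[-1.5,-0.2,0.3],[-1.5,-0.4,0],[-1,0,0]], fingers=[-1,-1,-1])

```text
clock: 8.12
position: [0.5085, -0.0999, 0.1358]
ee_rot: [0.002, 0.962, 0.273, 0.001]
ft_force: [0.4, -0.7, 0.9]
grip_width: 0.0001
```

Run:
```python
from lag import *
lag(180)
rows([at(121,.021,side=180),at(129,.021,side=180),at(137,.021,side=180)])
```

```text
tool az 89.1 r 0.0795 peg az implied [np.float64(-37.13737415599884), np.float64(-259.594500321135)]
t 8.12 pos [ 0.5085 -0.0999  0.1358] psi -58.4 F [ 0.4 -0.7  0.9] q [ 0.27  0.35 -0.24  2.01  0.12  0.79 -1.06]
twist [[0.3, -0.0, 0.6], [0.0, 0.0, -8.0], [0.0, 0.0, -8.0]]
offset [[-2.11, 0.73, 0.09], [-0.86, -0.23, 0.0], [-0.86, -0.23, 0.0]]
```

>>> jog_arm(twist=[[0,0,0.6],[0,0,0],[0,0,-8],[0,0,-8]], offset=[[-0.7,0.7,0],[-1.2,0,0],[-1.0,-0.23,0],[-0.93,-0.23,0]], fingers=[-1,-1,-1,-1])

```text
clock: 8.62
position: [0.4791, -0.1223, 0.1362]
ee_rot: [0.002, 0.913, 0.408, 0.003]
ft_force: [2.2, 2.6, -3.3]
grip_width: 0.0003
```

Run:
```python
from lag import *
lag(180)
rows([at(137,.021,side=180),at(145,.021,side=180),at(153,.021,side=180)])
```

```text
tool az 116.3 r 0.0637 peg az implied [np.float64(-39.25936103566923), np.float64(-224.43466832658729)]
t 8.62 pos [ 0.4791 -0.1223  0.1362] psi -41.8 F [ 2.2  2.6 -3.3] q [ 0.38  0.32 -0.3   2.06  0.13  0.77 -0.73]
twist [[0.4, -0.2, 1.2], [0.0, 0.0, -8.0], [0.0, 0.0, -8.0]]
offset [[-0.15, -0.04, 0.12], [-0.86, -0.23, 0.0], [-0.86, -0.23, 0.0]]
```

>>> jog_arm(twist=[[0.4,-0.2,-7],[0,0,-8],[0,0,-8],[0,0,-8],[0,0,-8]], offset=[[-1.0,-0.27,0.1],[-0.93,-0.23,0],[-0.93,-0.23,0],[-0.93,-0.23,0],[-0.93,-0.23,0]], fingers=[-1,-1,-1,-1,-1])

```text
clock: 9.25
position: [0.4488, -0.1533, 0.1359]
ee_rot: [-0.001, 0.711, 0.703, 0.005]
ft_force: [-0.4, 4.1, 1.6]
grip_width: -0.0002
```

Run:
```python
from lag import *
lag(180)
rows([at(177,.021,side=180),at(185,.021,side=180)])
```

```text
tool az 155.9 r 0.064 peg az implied [np.float64(3.511385337427555), np.float64(-184.8808570584977)]
t 9.25 pos [ 0.4488 -0.1533  0.1359] psi -0.7 F [-0.4  4.1  1.6] q [ 0.58  0.31 -0.44  2.09  0.17  0.77  0.02]
twist [[0.3, -0.5, 2.3], [0.0, 0.0, -8.0]]
offset [[-0.2, -0.03, 0.09], [-0.86, -0.23, 0.0]]
```

>>> jog_arm(twist=[[0.3,-0.5,-6],[0,0,-8],[0,0,-8],[0,0,-8],[0,0,-8]], offset=[[-1.05,-0.26,0.1],[-0.93,-0.23,0],[-0.93,-0.23,0],[-0.93,-0.23,0],[-0.93,-0.23,0]], fingers=[-1,-1,-1,-1,-1])

```text
clock: 9.88
position: [0.446, -0.1978, 0.135]
ee_rot: [-0.003, 0.428, 0.904, 0.002]
ft_force: [-1.9, 3.3, 2.4]
grip_width: -0.0003
```

Run:
```python
from lag import *
lag(180)
rows([at(217,.021,side=180),at(225,.021,side=180)])
```

```text
tool az -163.3 r 0.064 peg az implied [np.float64(42.75568485698499), np.float64(-144.1222424371158)]
t 9.88 pos [ 0.446  -0.1978  0.135 ] psi 39.3 F [-1.9  3.3  2.4] q [ 0.76  0.35 -0.56  2.05  0.25  0.81  0.74]
twist [[0.0, -0.4, 2.3], [0.0, 0.0, -8.0]]
offset [[-0.12, -0.01, 0.0], [-0.86, -0.23, 0.0]]
```

>>> jog_arm(twist=[[0,-0.4,-6],[0,0,-8],[0,0,-8],[0,0,-8],[0,0,-8]], offset=[[-0.98,-0.24,0],[-0.93,-0.23,0],[-0.93,-0.23,0],[-0.93,-0.23,0],[-0.93,-0.23,0]], fingers=[-1,-1,-1,-1,-1])

```text
clock: 10.5
position: [0.4712, -0.2325, 0.1344]
ee_rot: [-0.005, 0.095, 0.995, 0.002]
ft_force: [-3.3, 2.2, 3.6]
grip_width: -0.0
```

Run:
```python
from lag import *
lag(180)
rows([at(257,.021,side=180),at(265,.021,side=180),at(273,.021,side=180)])
```

```text
tool az -124.2 r 0.0643 peg az implied [np.float64(83.41189531428064), np.float64(-105.15269681841728)]
t 10.5 pos [ 0.4712 -0.2325  0.1344] psi 79.1 F [-3.3  2.2  3.6] q [ 0.89  0.44 -0.68  1.96  0.36  0.87  1.4 ]
twist [[0.2, -0.6, 2.1], [0.0, 0.0, -8.0], [0.0, 0.0, -8.0]]
offset [[-0.23, -0.02, -0.06], [-0.86, -0.23, 0.0], [-0.86, -0.23, 0.0]]
```

>>> jog_arm(twist=[[0.2,-0.6,-6],[0,0,-8],[0,0,-8]], offset=[[-1.05,-0.24,0],[-0.93,-0.23,0],[-0.93,-0.23,0]], fingers=[-1,-1,-1])

```text
clock: 10.88
position: [0.4947, -0.2429, 0.1334]
ee_rot: [-0.004, -0.105, 0.994, 0.001]
ft_force: [-4.0, 0.6, 3.7]
grip_width: -0.0001
```

Run:
```python
from lag import *
lag(180)
for n in ("scene","top"):
    cv2.imwrite(f"pics/{n}5.png",viewer.snapshot(n)[:,:,::-1])
a=cv2.imread('pics/scene5.png')[150:260,120:280];b=cv2.imread('pics/top5.png')[140:250,240:400]
cv2.imwrite('pics/c5.png',cv2.resize(np.hstack([a,b]),None,fx=2.5,fy=2.5,interpolation=cv2.INTER_CUBIC))
rows([at(281,.021,side=180),at(291,.021,side=180)])
```

```text
tool az -101.3 r 0.0648 peg az implied [np.float64(106.45576194651561), np.float64(-82.36740147828776)]
t 10.97 pos [ 0.4958 -0.2429  0.1333] psi 101.8 F [-1.3 -1.1  0.6] q [ 0.93  0.51 -0.76  1.9   0.43  0.92  1.74]
twist [[0.2, -0.4, 0.8], [0.0, 0.0, -10.0]]
offset [[-0.24, 0.01, -0.17], [-1.07, -0.27, 0.0]]
```

View pics/c5.png

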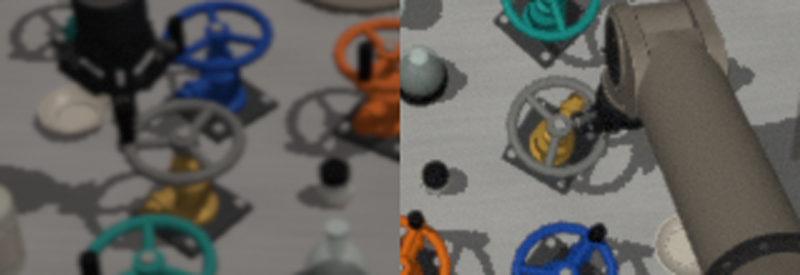

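>>> jog_arm(twist=[[0.2,-0.4,-6],[0,0,0]], offset=[[-0.85,-0.2,-0.1],[0,0,0]], fingers=[-1,-1])

```text
clock: 11.22
position: [0.502, -0.244, 0.1332]
ee_rot: [-0.001, -0.153, 0.988, 0.0]
ft_force: [-0.1, -0.0, 0.4]
grip_width: -0.0001
```

Run:
```python
from lag import *
lag(180)
rows([at(281,.045,side=180)])
```

```text
tool az -94.7 r 0.0648 peg az implied [np.float64(111.0171517063321), np.float64(-75.84491926366141)]
t 11.22 pos [ 0.502  -0.244   0.1332] psi 107.6 F [-0.1 -0.   0.4] q [ 0.94  0.52 -0.78  1.89  0.45  0.92  1.82]
twist [[0.0, -0.1, 6.6]]
offset [[2.7, 0.55, -0.17]]
```

>>> jog_arm(twist=[[0,0,0],[0,0,0],[0,0,0],[0,0,0],[0,0,0]], offset=[[3,0,0],[3,-3.5,-2.5],[3.5,-4.5,-2.5],[3.5,-4.5,0],[3.5,-4.5,0]], fingers=[-1,-1,-1,-1,-1])

```text
clock: 11.85
position: [0.3961, -0.456, 0.1871]
ee_rot: [0.003, -0.149, 0.989, -0.001]
ft_force: [0.3, -0.3, 0.2]
grip_width: 0.0
```

Run:
```python
from lag import *
for n in ("scene","top"):
    cv2.imwrite(f"pics/{n}6.png",viewer.snapshot(n)[:,:,::-1])
from fit import overlay
overlay(np.array([.5073,-.1794,-1.2052]),None,'pics/ov6.png',('pics/top6.png','pics/scene6.png'))
rows([])
```

```text
t 11.95 pos [ 0.392  -0.4621  0.1861] psi 106.5 F [-0.4  1.  -0.2] q [ 1.32  0.51 -0.75  1.74  0.4   1.04  2.29]
twist []
offset []
```

View pics/ov6.png

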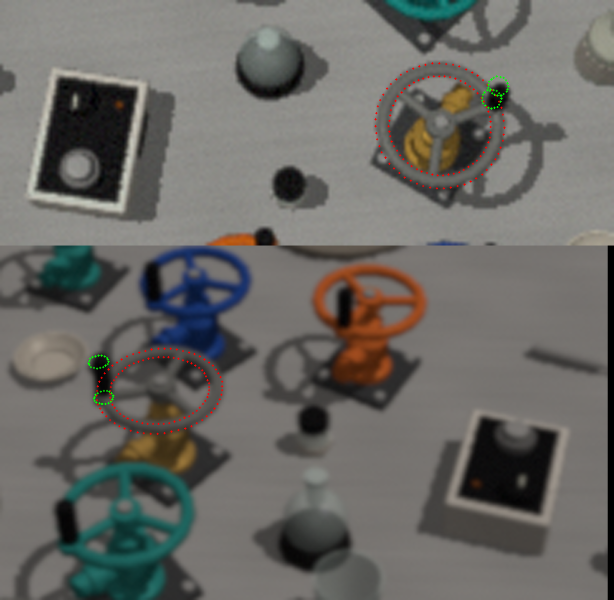

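```bash
cat > ang.py <<'E'
from h import *
HUB=np.array([.5073,-.1794]);H=.114
def pegpix(n,a):
    return proj(n,[HUB[0]+.06*np.cos(a),HUB[1]+.06*np.sin(a),H+.031])
def cen(f,n,th=45,w=14):
    g=cv2.imread(f,0).astype(float); u,v=pegpix(n,np.radians(-72)).round().astype(int)
    p=g[v-w:v+w,u-w:u+w]; wt=np.clip(th-p,0,None)
    # biggest component
    k,l,st,_=cv2.connectedComponentsWithStats((wt>0).astype(np.uint8)); 
    j=l[w-3:w+3,w-3:w+3]; j=np.bincount(j[j>0]).argmax(); wt=wt*(l==j)
    yy,xx=np.mgrid[v-w:v+w,u-w:u+w]; return np.array([(wt*xx).sum(),(wt*yy).sum()])/wt.sum(), int((l==j).sum())
def polar(f,rs=np.linspace(.018,.05,24)):
    g=cv2.imread(f).astype(np.float32); az=np.radians(np.arange(0,360,.5))
    m=np.array([[proj('top',[HUB[0]+r*np.cos(a),HUB[1]+r*np.sin(a),H+.0]) for a in az] for r in rs],np.float32)
    return cv2.remap(g,m[...,0],m[...,1],cv2.INTER_CUBIC)
def delta(i,j):
    for n in ('top','scene'):
        for th in (40,50,60):
            c0,k0=cen(f'pics/{n}{i}.png',n,th);c1,k1=cen(f'pics/{n}{j}.png',n,th)
            J=(pegpix(n,np.radians(-71))-pegpix(n,np.radians(-73)))/2
            print(n,th,c0.round(2),c1.round(2),k0,k1,'shift deg',((c1-c0)@J/(J@J)).round(2),'perp',(((c1-c0)@[-J[1],J[0]])/np.linalg.norm(J)).round(2))
E
python3 - <<'E'
from ang import *
delta(0,6)
o=np.vstack([polar('pics/top0.png'),polar('pics/top6.png')]); cv2.imwrite('pics/pol.png',cv2.resize(o,(720,400)))
E
```

```text
top 40 [320.85 180.23] [321.66 181.76] 39 39 shift deg -5.23 perp 0.06
top 50 [320.91 180.12] [321.7  181.68] 45 44 shift deg -5.34 perp 0.03
top 60 [320.94 180.1 ] [321.76 181.64] 51 48 shift deg -5.3 perp 0.07
scene 40 [170.17 202.33] [169.86 200.92] 94 93 shift deg -5.48 perp -0.02
scene 50 [170.17 202.3 ] [169.88 200.92] 109 107 shift deg -5.38 perp -0.03
scene 60 [170.19 202.31] [169.91 200.88] 131 124 shift deg -5.56 perp -0.05Traceback (most recent call last):
  File "<stdin>", line 3, in <module>
  File "ang.py", line 14, in polar
    m=np.array([[proj('top',[HUB[0]+r*np.cos(a),HUB[1]+r*np.sin(a),H+.0]) for a in az] for r in rs],np.float32)
                 ~~~~^^^^^^^^^^^^^^^^^^^^^^^^^^^^^^^^^^^^^^^^^^^^^^^^^^^^
  File "h.py", line 7, in proj
    f,cx,cy,R,t=cam(n); c=R@np.array(X)+t; return np.array([cx+f*c[0]/c[2],cy+f*c[1]/c[2]])
                ~~~^^^
  File "h.py", line 4, in cam
    p=viewer.camera_params(n); f=192/np.tan(np.radians(p['fov_y']/2))
ValueError: time passes only in moves, steps and waits
```

Run:
```python
from lag import *
p0,R,s=cur()
t,psi=at(286,.05,side=180); t=np.array(t); hi=np.array([*t[:2],.18]) 
rows([(p0+(hi-p0)*k/4,psi) for k in (1,2,3,4)]+[(t,psi)])
```

```text
t 11.95 pos [ 0.392  -0.4621  0.1861] psi 106.5 F [-0.4  1.  -0.2] q [ 1.32  0.51 -0.75  1.74  0.4   1.04  2.29]
twist [[-0.3, 0.1, 0.5], [0.0, 0.0, 0.0], [0.0, 0.0, 0.0], [0.0, 0.0, 0.0], [0.0, 0.0, 0.0]]
offset [[-3.51, 4.47, 0.14], [-3.47, 4.5, 0.15], [-3.47, 4.5, 0.15], [-3.47, 4.5, 0.15], [0.0, 0.0, 4.5]]
```

>>> jog_arm(twist=[[0,0,0],[0,0,0],[0,0,0],[0,0,0],[0,0,0]], offset=[[-3.3,4.5,0],[-3.3,4.5,0],[-3.3,4.5,0.6],[-3.3,4.2,1.0],[0,0,3.2]], fingers=[-1,-1,-1,-1,-1])

```text
clock: 12.58
position: [0.4748, -0.2526, 0.1402]
ee_rot: [0.007, -0.131, 0.991, -0.005]
ft_force: [-0.8, -1.8, -1.2]
grip_width: -0.0001
```

Run:
```python
from lag import *
lag(180)
rows([at(284,.03,side=180),at(284,.022,side=180),at(287,.021,side=180)])
```

```text
tool az -113.9 r 0.0801 peg az implied [np.float64(134.41482655970333), np.float64(-104.26916774806891)]
t 12.57 pos [ 0.4748 -0.2526  0.1402] psi 105.1 F [-0.8 -1.8 -1.2] q [ 1.    0.47 -0.79  1.94  0.43  0.89  1.82]
twist [[-0.7, 0.7, 1.1], [0.0, 0.0, 0.0], [0.0, 0.0, -3.0]]
offset [[-1.92, 0.29, 0.54], [-0.8, -0.0, 0.0], [-0.42, -0.1, 0.0]]
```

>>> jog_arm(twist=[[-0.7,0.7,-2.0],[0,0,0],[0,0,0]], offset=[[-1.5,0.3,0.5],[-0.6,0,0],[0,0,0]], fingers=[-1,-1,-1])

```text
clock: 12.95
position: [0.4958, -0.2432, 0.1355]
ee_rot: [-0.0, -0.147, 0.989, 0.001]
ft_force: [0.5, -0.3, 0.5]
grip_width: 0.0
```

Run:
```python
from lag import *
lag(180)
rows([at(284,.021,side=180),at(289.6,.021,side=180)])
```

```text
tool az -100.2 r 0.0648 peg az implied [np.float64(115.18029674254089), np.float64(-81.25762570030989)]
t 12.95 pos [ 0.4958 -0.2432  0.1355] psi 107.0 F [ 0.5 -0.3  0.5] q [ 0.95  0.51 -0.78  1.9   0.45  0.92  1.82]
twist [[0.1, -0.0, 3.0], [0.0, 0.0, -5.6]]
offset [[-0.55, -0.12, 0.05], [-0.6, -0.18, 0.0]]
```

>>> jog_arm(twist=[[0,0,-1],[0,0,-1.5],[0,0,0]], offset=[[-0.6,-0.2,0],[-0.4,-0.1,0],[0,0,0]], fingers=[-1,-1,-1])

```text
clock: 13.32
position: [0.5059, -0.2445, 0.1363]
ee_rot: [-0.001, -0.169, 0.986, 0.0]
ft_force: [-0.2, 0.1, -0.4]
grip_width: -0.0001
```

Run:
```python
from lag import *
lag(180)
rows([at(289.6,.021,side=180)])
```

```text
tool az -91.2 r 0.0651 peg az implied [np.float64(111.32400052762121), np.float64(-72.43506945191716)]
t 13.32 pos [ 0.5059 -0.2445  0.1363] psi 109.4 F [-0.2  0.1 -0.4] q [ 0.95  0.52 -0.79  1.87  0.46  0.93  1.85]
twist [[0.1, -0.1, -0.2]]
offset [[-0.21, 0.09, 0.13]]
```

>>> jog_arm(twist=[[0,0,0],[0,0,0]], offset=[[-0.2,0,0],[0,0,0]], fingers=[-1,-1])

```text
clock: 13.58
position: [0.5073, -0.2446, 0.1363]
ee_rot: [-0.001, -0.168, 0.986, 0.0]
ft_force: [0.1, -0.8, -0.5]
grip_width: 0.0002
```

Run:
```python
from lag import *
lag(180)
rows([at(289.6,.021,side=180)])
```

```text
tool az -90.0 r 0.0652 peg az implied [np.float64(109.99929318438939), np.float64(-71.24148036456933)]
t 13.57 pos [ 0.5073 -0.2446  0.1363] psi 109.4 F [ 0.1 -0.8 -0.5] q [ 0.94  0.53 -0.79  1.87  0.46  0.94  1.85]
twist [[0.1, -0.1, -0.2]]
offset [[-0.09, 0.14, 0.13]]
```

Within ~1° now; back off and measure.

>>> jog_arm(twist=[[0,0,0],[0,0,0],[0,0,0],[0,0,0],[0,0,0]], offset=[[3,0,0],[3,-3.5,-2.5],[3.5,-4.5,-2.5],[3.5,-4.5,0],[3.5,-4.5,0]], fingers=[-1,-1,-1,-1,-1])

```text
clock: 14.2
position: [0.413, -0.461, 0.1901]
ee_rot: [0.004, -0.174, 0.985, -0.002]
ft_force: [1.5, -0.6, -0.5]
grip_width: -0.0003
```

Run:
```python
from ang import *
for n in ("scene","top"):
    cv2.imwrite(f"pics/{n}7.png",viewer.snapshot(n)[:,:,::-1])
delta(0,7)
```

```text
top 40 [320.85 180.23] [321.15 180.51] 39 40 shift deg -1.15 perp 0.15
top 50 [320.91 180.12] [321.19 180.5 ] 45 44 shift deg -1.4 perp 0.08
top 60 [320.94 180.1 ] [321.17 180.49] 51 49 shift deg -1.38 perp 0.03
scene 40 [170.17 202.33] [170.09 201.92] 94 94 shift deg -1.57 perp -0.01
scene 50 [170.17 202.3 ] [170.1 201.9] 109 107 shift deg -1.54 perp -0.02
scene 60 [170.19 202.31] [170.12 201.86] 131 130 shift deg -1.73 perp -0.03
```

>>> jog_arm(twist=[[0,0,0],[0,0,0],[0,0,0],[0,0,0],[0,0,0]], offset=[[-3.3,4.5,0],[-3.3,4.5,0],[-3.3,4.5,0.6],[-3.3,3.8,1.5],[0,0,3.2]], fingers=[-1,-1,-1,-1,-1])

```text
clock: 14.92
position: [0.4841, -0.2581, 0.1379]
ee_rot: [0.01, -0.165, 0.986, -0.006]
ft_force: [0.1, -0.5, 0.2]
grip_width: -0.0
```

Run:
```python
from lag import *
lag(180)
rows([at(289.6,.03,side=180),at(289.6,.021,side=180)])
```

```text
tool az -106.4 r 0.082 peg az implied [np.float64(135.2949344056808), np.float64(-97.25832887302228)]
t 14.93 pos [ 0.4841 -0.2581  0.1379] psi 109.0 F [ 0.1 -0.5  0.2] q [ 1.    0.49 -0.8   1.92  0.45  0.89  1.88]
twist [[-0.8, 1.0, -0.6], [0.0, 0.0, 0.0]]
offset [[-1.81, 0.66, 0.31], [-0.9, 0.0, 0.0]]
```

>>> jog_arm(twist=[[-0.8,1.0,-0.6],[0,0,0],[0,0,0]], offset=[[-1.6,0.6,0.2],[-0.5,0,0],[0,0,0]], fingers=[-1,-1,-1])

```text
clock: 15.3
position: [0.5022, -0.2439, 0.1342]
ee_rot: [-0.001, -0.171, 0.985, 0.0]
ft_force: [0.1, 0.7, 0.4]
grip_width: 0.0
```

Run:
```python
from lag import *
lag(180)
rows([at(290.25,.021,side=180)])
```

```text
tool az -94.5 r 0.0647 peg az implied [np.float64(115.0362129900068), np.float64(-75.61183585458166)]
t 15.3 pos [ 0.5022 -0.2439  0.1342] psi 109.7 F [0.1 0.7 0.4] q [ 0.95  0.52 -0.79  1.88  0.46  0.93  1.85]
twist [[0.0, -0.1, -0.5]]
offset [[-0.61, -0.12, -0.08]]
```

>>> jog_arm(twist=[[0,0,0],[0,0,0],[0,0,0]], offset=[[-0.4,-0.1,0],[-0.25,0,0],[0,0,0]], fingers=[-1,-1,-1])

```text
clock: 15.68
position: [0.5075, -0.2446, 0.1347]
ee_rot: [-0.001, -0.17, 0.986, -0.0]
ft_force: [-0.6, -0.2, -0.1]
grip_width: -0.0001
```

Run:
```python
from lag import *
lag(180)
rows([at(290.25,.021,side=180)])
```

```text
tool az -89.8 r 0.0652 peg az implied [np.float64(110.10993525470616), np.float64(-71.046517999197)]
t 15.68 pos [ 0.5075 -0.2446  0.1347] psi 109.5 F [-0.6 -0.2 -0.1] q [ 0.94  0.53 -0.79  1.87  0.47  0.93  1.85]
twist [[-0.0, -0.2, -0.7]]
offset [[-0.14, 0.12, -0.03]]
```

>>> jog_arm(twist=[[0,0,0],[0,0,0]], offset=[[-0.2,0,0],[0,0,0]], fingers=[-1,-1])

```text
clock: 15.92
position: [0.5087, -0.2445, 0.1346]
ee_rot: [-0.002, -0.169, 0.986, -0.001]
ft_force: [-0.5, 0.3, 0.3]
grip_width: -0.0001
```

Run:
```python
from lag import *
lag(180)
rows([at(290.25,.021,side=180)])
```

```text
tool az -88.8 r 0.0652 peg az implied [np.float64(108.92904701969803), np.float64(-69.99198362962744)]
t 15.93 pos [ 0.5087 -0.2445  0.1346] psi 109.5 F [-0.5  0.3  0.3] q [ 0.94  0.53 -0.79  1.87  0.47  0.94  1.84]
twist [[-0.0, -0.2, -0.8]]
offset [[-0.03, 0.16, -0.04]]
```

>>> jog_arm(twist=[[0,0,0],[0,0,0],[0,0,0]], offset=[[3,0,0],[0.5,0,-4],[0,0,-5]], fingers=[-1,-1,-1])

```text
clock: 16.3
position: [0.4741, -0.2553, 0.2234]
ee_rot: [-0.003, -0.17, 0.985, 0.002]
ft_force: [0.8, -0.4, 0.6]
grip_width: -0.0003
```

Run:
```python
from lag import *
p0,R,s=cur(); t=np.array([.509,.2057,.21]); 
rows([(p0+(t-p0)*k/8,112) for k in range(1,9)])
```

```text
t 16.3 pos [ 0.4741 -0.2553  0.2234] psi 109.5 F [ 0.8 -0.4  0.6] q [ 1.07  0.39 -0.87  1.84  0.33  1.07  1.99]
twist [[0.3, -0.3, -2.5], [0.0, 0.0, 0.0], [0.0, 0.0, 0.0], [0.0, 0.0, 0.0], [0.0, 0.0, 0.0], [0.0, 0.0, 0.0], [0.0, 0.0, 0.0], [0.0, 0.0, 0.0]]
offset [[-2.34, 5.28, 0.18], [-2.56, 5.18, 0.17], [-2.56, 5.18, 0.17], [-2.56, 5.18, 0.17], [-2.56, 5.18, 0.17], [-2.56, 5.18, 0.17], [-2.56, 5.18, 0.17], [-2.56, 5.18, 0.17]]
```

Run:
```python
from lag import *
p0,R,s=cur(); t=np.array([.509,.2057,.21]); 
rows([(p0+(t-p0)*k/10,109.5-8*k) for k in range(1,11)])
```

```text
t 16.3 pos [ 0.4741 -0.2553  0.2234] psi 109.5 F [ 0.8 -0.4  0.6] q [ 1.07  0.39 -0.87  1.84  0.33  1.07  1.99]
twist [[0.3, -0.3, 8.0], [0.0, 0.0, 8.0], [0.0, 0.0, 8.0], [0.0, 0.0, 8.0], [0.0, 0.0, 8.0], [0.0, 0.0, 8.0], [0.0, 0.0, 8.0], [0.0, 0.0, 8.0], [0.0, 0.0, 8.0], [0.0, 0.0, 8.0]]
offset [[-1.87, 4.23, 0.14], [-1.26, 4.45, 0.13], [-0.63, 4.58, 0.13], [0.01, 4.62, 0.13], [0.66, 4.58, 0.13], [1.29, 4.44, 0.13], [1.89, 4.22, 0.13], [2.46, 3.91, 0.13], [2.98, 3.53, 0.13], [3.45, 3.08, 0.13]]
```

>>> jog_arm(twist=[[0,0,8],[0,0,8],[0,0,8],[0,0,8],[0,0,8]], offset=[[-1.9,4.2,0],[-1.3,4.5,0],[-0.6,4.6,0],[0,4.6,0],[0.7,4.6,0]], fingers=[-1,-1,-1,-1,-1])

```text
clock: 16.92
position: [0.4998, -0.0225, 0.2289]
ee_rot: [0.004, 0.193, 0.981, 0.001]
ft_force: [-0.3, 0.5, -0.2]
grip_width: -0.0001
```

Run:
```python
from lag import *
p0,R,s=cur(); t=np.array([.509,.2057,.20]); 
rows([(p0+(t-p0)*k/5,70-8*k) for k in range(1,6)])
```

```text
t 16.93 pos [ 0.4998 -0.0225  0.2289] psi 67.8 F [-0.3  0.5 -0.2] q [ 0.63  0.29 -0.83  1.93  0.25  1.02  0.87]
twist [[0.2, 0.5, 5.7], [0.0, 0.0, 8.0], [0.0, 0.0, 8.0], [0.0, 0.0, 8.0], [0.0, 0.0, 8.0]]
offset [[1.56, 4.29, 0.58], [1.98, 4.12, 0.58], [2.53, 3.8, 0.58], [3.04, 3.41, 0.58], [3.48, 2.96, 0.58]]
```

>>> jog_arm(twist=[[0,0.5,5.7],[0,0,8],[0,0,8],[0,0,8],[0,0,8]], offset=[[1.6,4.3,0.6],[2.0,4.1,0.6],[2.5,3.8,0.6],[3.0,3.4,0.6],[3.5,3.0,0.6]], fingers=[-1,-1,-1,-1,-1])

```text
clock: 17.55
position: [0.5134, 0.2154, 0.2008]
ee_rot: [0.002, 0.509, 0.861, 0.005]
ft_force: [0.5, -1.0, 0.2]
grip_width: 0.0002
```

```bash
python3 - <<'E'
from ang import *
for n in ("scene","top"):
    cv2.imwrite(f"pics/{n}8.png",viewer.snapshot(n)[:,:,::-1])
delta(0,8)
E
python3 - <<'E'
from plan import *
rows([((.509,.2057,.2),30),((.509,.2057,.1),30)])
E
```

```text
top 40 [320.85 180.23] [321.01 180.31] 39 35 shift deg -0.41 perp 0.11
top 50 [320.91 180.12] [321.03 180.18] 45 44 shift deg -0.33 perp 0.08
top 60 [320.94 180.1 ] [321.05 180.15] 51 49 shift deg -0.29 perp 0.07
scene 40 [170.17 202.33] [170.1  202.08] 94 95 shift deg -0.97 perp 0.01
scene 50 [170.17 202.3 ] [170.1  201.98] 109 116 shift deg -1.24 perp 0.0
scene 60 [170.19 202.31] [170.11 201.93] 131 139 shift deg -1.49 perp -0.0
t 17.65 pos [0.5117 0.221  0.2011] psi 29.4 F [-0.9  1.3  0.4] q [ 0.07  0.4  -0.73  1.84  0.31  1.   -0.28]
twist [[0.7, -0.3, -0.6], [0.0, 0.0, 0.0]]
offset [[-1.2, -0.99, 0.09], [0.0, 0.0, 10.0]]
```

View pics/top8.png

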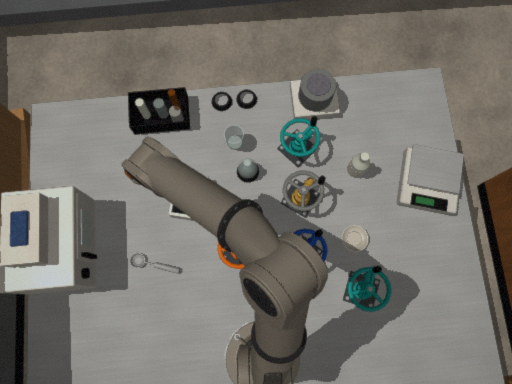

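View pics/scene8.png

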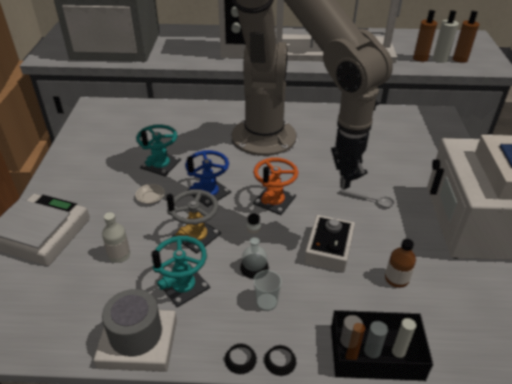

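>>> jog_arm(twist=[[0.7,-0.3,0],[0,0,0],[0,0,0],[0,0,0]], offset=[[-1.2,-1.0,3],[0,0,4],[0,0,4],[0,0,0]], fingers=[-1,-1,-1,-1])

```text
clock: 18.15
position: [0.5111, 0.2077, 0.0897]
ee_rot: [0.001, 0.502, 0.865, 0.003]
ft_force: [-0.2, 0.5, 0.1]
grip_width: -0.0005
```

Run:
```python
from plan import *
im=viewer.snapshot('scene')[180:280,280:400,::-1]; cv2.imwrite('pics/c9.png',cv2.resize(im,None,fx=5,fy=5,interpolation=cv2.INTER_CUBIC))
rows([((.509,.2057,.075),30)])
```

```text
t 18.2 pos [0.5124 0.2086 0.0915] psi 29.7 F [ 0.3 -0.1  0.4] q [ 0.01  0.54 -0.65  1.94  0.45  0.8  -0.37]
twist [[0.6, -0.0, -0.3]]
offset [[-0.09, -0.46, 1.65]]
```

View pics/c9.png

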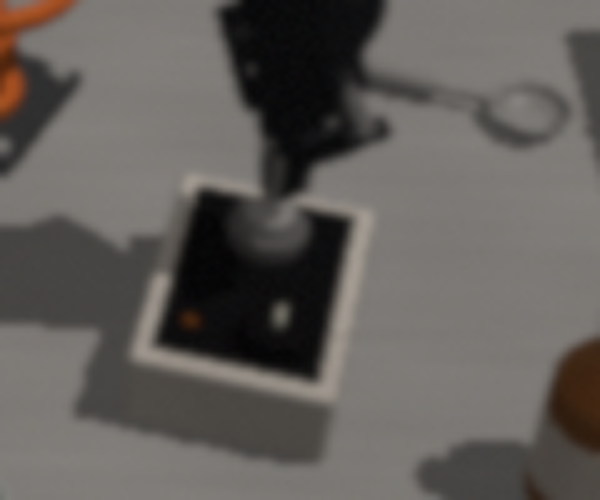

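>>> jog_arm(twist=[[0.6,0,0],[0,0,0],[0,0,0]], offset=[[-0.1,-0.45,0.8],[0,0,0.7],[0,0,0]], fingers=[-1,-1,-1])

```text
clock: 18.58
position: [0.5115, 0.2064, 0.0796]
ee_rot: [0.001, 0.502, 0.865, 0.002]
ft_force: [-0.2, -0.5, 0.9]
grip_width: -0.0001
```

>>> jog_arm(twist=[[0,0,0],[0,0,0]], offset=[[0,0,0.5],[0,0,0.3]], fingers=[-1,-1])

```text
clock: 18.82
position: [0.5122, 0.2068, 0.0722]
ee_rot: [0.002, 0.502, 0.865, 0.003]
ft_force: [-1.3, -0.8, 3.0]
grip_width: 0.0002
```

>>> jog_arm(twist=[[0,0,0],[0,0,0]], offset=[[-0.1,-0.2,0.3],[0,0,0.3]], fingers=[-1,-1])

```text
clock: 19.08
position: [0.5123, 0.2066, 0.0685]
ee_rot: [0.003, 0.502, 0.865, 0.004]
ft_force: [-10.9, -7.5, 38.8]
grip_width: 0.0003
```

>>> jog_arm(twist=[[0,0,0],[0,0,0]], offset=[[0,0,0.3],[0,0,0.3]], fingers=[-1,-1])

```text
clock: 19.32
position: [0.5123, 0.2066, 0.0685]
ee_rot: [0.005, 0.502, 0.865, 0.003]
ft_force: [-10.4, -6.0, 37.8]
grip_width: 0.0001
```

Run:
```python
from plan import *
im=viewer.snapshot('scene')[180:280,280:400,::-1]; cv2.imwrite('pics/c10.png',cv2.resize(im,None,fx=5,fy=5,interpolation=cv2.INTER_CUBIC))
rows([])
for z in (.068,.0745): print(z, onz('top',(185.4,204),z), onz('scene',(334,223.5),z))
```

```text
t 19.38 pos [0.5123 0.2066 0.0685] psi 29.7 F [-9.8 -5.5 36. ] q [-0.01  0.57 -0.63  1.95  0.48  0.76 -0.4 ]
twist []
offset []
0.068 [0.5089239  0.20323863 0.068     ] [0.50872623 0.20746096 0.068     ]
0.0745 [0.50744808 0.20236426 0.0745    ] [0.51540148 0.2061792  0.0745    ]
```

View pics/c10.png

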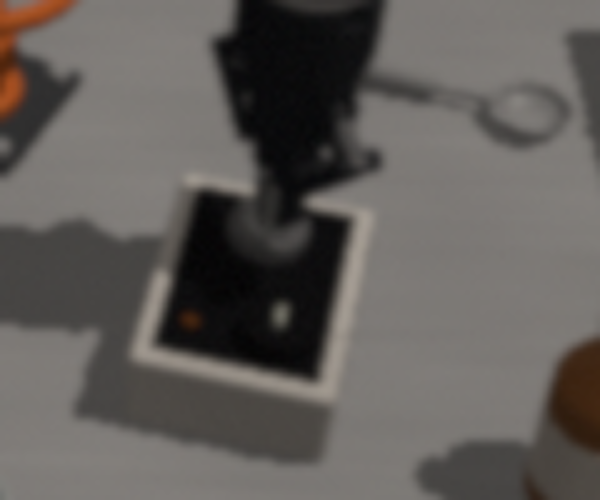

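Run:
```python
from plan import *
outs=[]
for n,f,(x0,y0) in (('top','pics/top0.png',(168,185)),('scene','pics/scene0.png',(314,206))):
    c=cam(n)
    def pj(X):
        q=c[3]@np.array(X)+c[4]; return np.array([c[1]+c[0]*q[0]/q[2],c[2]+c[0]*q[1]/q[2]])
    im=cv2.imread(f)[y0:y0+38,x0:x0+38]; 
    base=cv2.convertScaleAbs(cv2.resize(im,None,fx=7,fy=7,interpolation=cv2.INTER_CUBIC),alpha=1.5)
    row=[base]
    for z in (.068,.0745):
        xy=(.5083,.2045) if z==.068 else (.5110,.2042)
        b=base.copy()
        for a in np.linspace(0,6.28,40):
            q=(pj([xy[0]+.014*np.cos(a),xy[1]+.014*np.sin(a),z])-[x0,y0]+.5)*7-.5; cv2.circle(b,tuple(int(round(v)) for v in q),1,(0,255,0),-1)
        row.append(b)
    outs.append(np.hstack(row))
cv2.imwrite('pics/btn.png',np.vstack(outs))
```

```text
(no output)
```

View pics/btn.png

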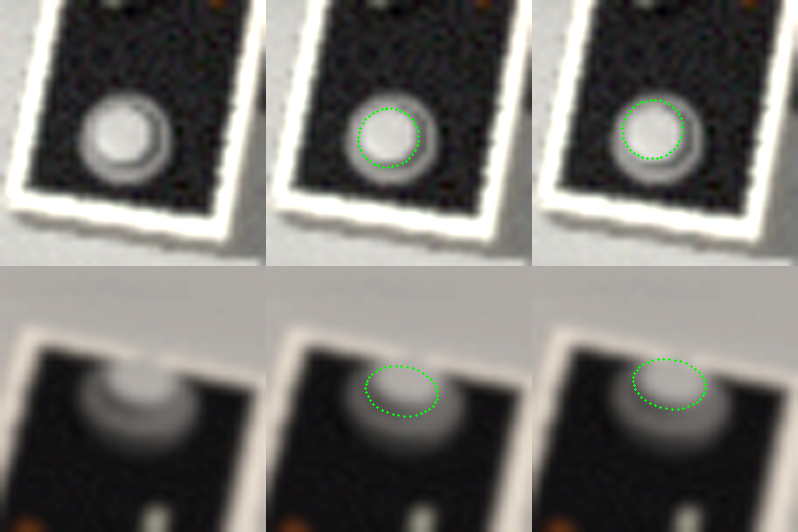

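>>> jog_arm(twist=[[0,0,0],[0,0,0]], offset=[[0,0,-0.1],[0,0,0]], fingers=[-1,-1])

```text
clock: 19.62
position: [0.5121, 0.2064, 0.071]
ee_rot: [0.006, 0.502, 0.865, 0.002]
ft_force: [0.3, 0.5, 3.3]
grip_width: 0.0004
```

>>> jog_arm(twist=[[0,0,0],[0,0,0]], offset=[[0,0,-0.15],[0,0,0]], fingers=[-1,-1])

```text
clock: 19.88
position: [0.512, 0.2064, 0.0725]
ee_rot: [0.006, 0.502, 0.865, 0.002]
ft_force: [-0.5, 0.9, 2.7]
grip_width: 0.0002
```

>>> jog_arm(twist=[[0,0,0],[0,0,0]], offset=[[0,0,-0.15],[0,0,0]], fingers=[-1,-1])

```text
clock: 20.12
position: [0.512, 0.2064, 0.0737]
ee_rot: [0.006, 0.502, 0.865, 0.002]
ft_force: [0.5, 0.8, 2.5]
grip_width: 0.0
```

>>> jog_arm(twist=[[0,0,0],[0,0,0]], offset=[[0,0,-0.15],[0,0,0]], fingers=[-1,-1])

```text
clock: 20.38
position: [0.512, 0.2064, 0.075]
ee_rot: [0.006, 0.502, 0.865, 0.002]
ft_force: [-0.2, -0.1, 0.8]
grip_width: 0.0002
```

>>> jog_arm(twist=[[0,0,0],[0,0,0]], offset=[[0,0,-0.15],[0,0,0]], fingers=[-1,-1])

```text
clock: 20.62
position: [0.5114, 0.2057, 0.0761]
ee_rot: [0.006, 0.502, 0.865, 0.001]
ft_force: [0.7, 0.7, 0.3]
grip_width: -0.0
```

>>> jog_arm(twist=[[0,0,0],[0,0,0],[0,0,0],[0,0,0],[0,0,0]], offset=[[0,0,-3],[0,0,-4],[-1,2,-4],[-3,5,-2],[0,0,0]], fingers=[-1,-1,-1,-1,-1])

```text
clock: 21.25
position: [0.5909, 0.2042, 0.2091]
ee_rot: [0.005, 0.502, 0.865, -0.001]
ft_force: [-1.0, 0.4, -0.7]
grip_width: -0.0
```

Run:
```python
from ang import *
for n in ("scene","top"):
    cv2.imwrite(f"pics/{n}9.png",viewer.snapshot(n)[:,:,::-1])
delta(0,9)
```

```text
top 40 [320.85 180.23] [320.97 180.35] 39 38 shift deg -0.46 perp 0.06
top 50 [320.91 180.12] [321.03 180.19] 45 45 shift deg -0.37 perp 0.07
top 60 [320.94 180.1 ] [321.06 180.15] 51 49 shift deg -0.3 perp 0.08
scene 40 [170.17 202.33] [169.94 202.3 ] 94 103 shift deg -0.28 perp 0.21
scene 50 [170.17 202.3 ] [169.93 202.23] 109 127 shift deg -0.44 perp 0.21
scene 60 [170.19 202.31] [169.9  202.32] 131 169 shift deg -0.19 perp 0.29
```

View pics/scene9.png

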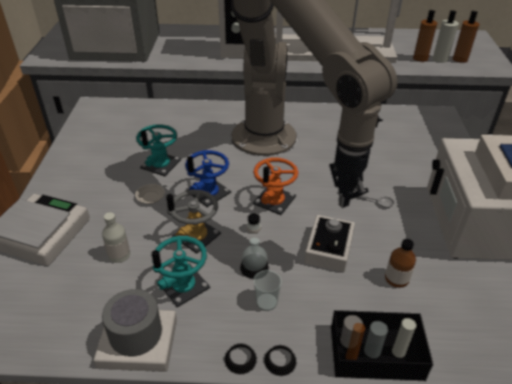

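The wheel handle is back to within about 0.4° of its start at (170,202). The bystanders stand where they were, the button at (334,224) is out, and the tool is clear.

```bash
python3 -c "
from bench import env
print(env.finish_job())"
```

```text
the job is handed in; nothing more can be done
None
```

I turned the grey wheel on the brass valve one full turn counter-clockwise, then pressed the heater button once and let it go. I then handed the job in at about 21 s on the clock; no verdict was reported.

- **Wheel:** I pushed the handle from the side with the shut fingertips, in two long strokes and two small corrections, at about 4–6 N. In the last pictures the handle is 0.2–0.5° short of where it began, in both camera views. An earlier scene picture read 1.0–1.5° short, probably because of a shadow behind the handle.
- **Button:** The fingertips stopped at z = 0.0685 with 38 N of upward force, and lost contact on release at about z = 0.0745. That matches the full 6 mm of travel. My first camera estimate put the button top at 0.068. A closer look at the images fitted about 0.0745 better, which agrees with the contact readings.
- **Rest of the bench:** By eye, the bottles, glassware, dish and look-alike wheels stand where they did at the start. I did not measure their positions. The tool was clear of everything when I handed in.

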